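# Trace the master cam on the bench contour tracer

## Robot

A 7-joint arm with a two-finger parallel gripper is mounted at the origin on the work surface; the furniture and walls round the work are solid. World frame = base frame: x ahead of the robot, y to its left, z up, the work surface at z = 0. Lengths are in m, angles in rad, forces in N, time in s.
With the tool pointing down it reaches from about 0.425 to 0.925 m from the base axis. Payload 6.8 kg.
Tool frame: the origin (TCP) lies on the mounting face of the last link; the fingertips stand 173 mm ahead of it and the grasp point (between the pads) lies 155 mm ahead of it (grip_point_offset is the distance from the TCP to the grasp point, in m); x points along the fingers, z is the direction in which the jaws open and shut, and the axes are right-handed (so a half turn about x gives the same grasp; the last joint's range is limited). The gripper opens to 85 mm and grips with 20 to 120 N. Pads are 22 mm wide; open, the fingers measure 114 mm over their backs; the gripper's body (76 mm by 85 mm) begins 54 mm behind the grasp point. The pads swing forward as they close: fully open they stand 13 mm farther back than shut.
Start: joints at [-1.42, 0.477, 0.022, 1.555, -0.011, 1.109, -0.083], TCP at [0.173, 0.653, 0.405] pointing down, gripper open.
Joint ranges: [-2.96, 2.96], [-0.34, 2.1], [-1.41, 1.46], [0.24, 2.44], [-1.37, 4.51], [0.17, 1.92], [-2.96, 2.96]. Speed limits (rad/s): [2.39, 2.39, 3.14, 3.14, 3.14, 3.14, 3.14].

## Interface

Orientations are given as a rotation vector (axis times angle).
In Python, from bench import * gives the robot as it stands. The module is installed in compiled form; this text tells all that it offers.
- The arm moves only by the tool servo_tool, never from a script. Its argument "motion" is a list of rows, each a list of 5 numbers: the shift along the tool's x, y, z in m, then the turn about the tool's x in degrees, then the gripper command: -1 is fully open, 1 is shut, values between are in proportion. In form: [[dx, dy, dz, turn, fingers], ...]. A call has 1 to 8 rows; each row is the pose to reach, as a shift and turn from the pose measured when the call began, along the tool's axes at that moment; what a row does not reach only later rows make up. A row lasts 1/10 s, in which the tool goes at most 50 mm and 8.59 degrees, less where a joint would pass 70% of its speed; a pose out of reach is approached as far as the arm can. A call with a gripper value outside its range is refused whole. The fingers move at their own pace and stop on an object; "force" is the grip in N (left out, the last holds). Time passes only in rows, so rows that repeat a pose let the fingers close. It gives the time, the measured TCP pose, the force and the opening at its end, in the units of the state.
- get_obs(): the state, without advancing time (a new reading comes with each control period).
- grab_frame(name): name is "side" or "top"; returns the picture (400x640x3 uint8, red, green, blue); there is no depth.
- camera_params(name): a dict with "mtx" (3x3 intrinsics, pixels), "world_to_cam" (4x4, takes a point from world to camera coordinates). Camera axes: x right, y down, z forward; pixel columns grow to the right and rows downward; lengths in m; the calibration is good to about 2 mm. A picture is of the moment at which its call begins. camera_params takes no time and is no camera call.
- hand_in(): hands the job in, once; it reports no verdict.
The state is a dict: "clock": time; "joints": joint angles; "qvel": joint speeds; "tau": joint torques, N m; "tcp_pos": TCP position; "orientation": TCP orientation; "contact_force": force on the tool from outside, world axes, zero at the start; "moment": the same for the moment, N m; "grip_width": finger opening in m.
Only numpy, scipy, OpenCV 4.12 (cv2) and the standard library are available. Lean on these libraries where they do the work, as an engineer would, in place of code of your own. Each camera call takes 0.05 s, during which the arm holds its last target. There are 200 camera calls.

## Task

Do the daily check run of the contour tracer: by its upright black handle, set the white ball in the corner where the small lobe of the steel cam meets the straight flange, then trace the shaped edge over the small lobe, through the hollow and round the large lobe into the corner at the other end. Go steadily and keep the ball lightly against the edge the whole way, without leaning hard on it. Leave the ball standing in that end corner, let go of the handle, and do not disturb the sample cup and petri dish behind it.

Things in the scene. Friction and masses are not known exactly. Their poses are not given: they have to be found in the camera images.
- handle: Black upright grip of the tracer, a cylinder 30 mm in diameter, 50 mm tall, with grey rings; origin at the centre of its underside, 135 mm above the bench, so it spans z = 135 to 185 mm. It stands on a 16 mm neck on the head at the free end of the tracer's arm, straight above the ball, and turns freely about its upright axis. Pull it sideways and the head follows.
- link2: Outer of the tracer's two 130 mm arm links; origin on the elbow hinge. Both links turn on upright hinges with light friction, so the head moves only level, at constant height, and stays where it is left. Head: 40 mm diameter, top z = 114 mm. Highest point of links, elbow and post: z = 128 mm. All moving parts together weigh about 0.5 kg.
- stylus: White ball, 12 mm diameter, on a thin rod under the tracer's head; origin at its centre, always z = 46 mm, the mid-height of the cam's edge. Unloaded it hangs exactly under the handle's axis. It is sprung sideways: if the handle goes on past where the ball meets an edge, the ball stays behind, 0.5 N per mm, to a hard stop at 6 mm. It slides easily on the cam.
- cam: Steel cam plate 12 mm thick (z = 40 to 52 mm), screwed immovably on spacers to the tracer's base; origin 16 mm under the plate. x points from the shaped edge back to the flange, y along the flange to the small-lobe end, z up. Flange x 10 to 40, y -95 to 85 mm. In front of it small lobe, hollow, large lobe, tangent to one another; flanks y = 65 and y = -74 mm meet the flange front x = 10 in the two corners.
- tracer: Aluminium base plate of the tracer with its post, 240 x 200 mm, 24 mm high, fixed; origin at the centre of its underside. The post stands at its (85, 0) mm, behind the cam; seen from the robot the elbow points to the left.
- small_lobe (a point): Centre of the small lobe, radius 20 mm, at the ball's height: cam (0, 45) mm. The path of the ball's centre runs at radius 26 mm round it, from the flank (y = 71 mm) to where the hollow begins.
- hollow (a point): Centre of the hollow's arc, radius 24 mm, outside the cam at the ball's height: cam (-27.8, 10.9) mm. The ball's centre runs at radius 18 mm round it.
- large_lobe (a point): Centre of the large lobe, radius 34 mm, at the ball's height: cam (0, -40) mm. The ball's centre runs at radius 40 mm round it, to the flank (y = -80 mm). The whole path is 213 mm long.
- p0 (a point): Point on the path of the ball's centre, in the start corner between small lobe and flange: cam (4, 71) mm, ball height.
- p1 (a point): Point on the path of the ball's centre, on the outer flank of the small lobe: cam (-17.8, 63.9) mm, ball height.
- p2 (a point): Point on the path of the ball's centre, on the nose of the small lobe: cam (-25.9, 42.6) mm, ball height.
- p3 (a point): Point on the path of the ball's centre, where the small lobe runs into the hollow: cam (-14.3, 22.7) mm, ball height.
- p4 (a point): Point on the path of the ball's centre, in the bottom of the hollow: cam (-12.9, 0.8) mm, ball height.
- p5 (a point): Point on the path of the ball's centre, where the hollow runs out on to the large lobe: cam (-30.8, -14.4) mm, ball height.
- p6 (a point): Point on the path of the ball's centre, on the nose of the large lobe: cam (-39.8, -35.9) mm, ball height.
- p7 (a point): Point on the path of the ball's centre, past the nose of the large lobe: cam (-35.3, -58.8) mm, ball height.
- p8 (a point): Point on the path of the ball's centre, on the outer flank of the large lobe: cam (-18.9, -75.3) mm, ball height.
- p9 (a point): Point on the path of the ball's centre, in the end corner between large lobe and flange: cam (4, -80) mm, ball height.
- sample_cup_0: White-lidded sample cup, 58 mm diameter, 70 mm tall, standing loose at the far edge of the bench, beside the tracer; origin at the centre of its underside.
- petri_dish: Lidded petri dish, 60 mm diameter, 14 mm high, lying loose behind the dry bath; origin at the centre of its underside.

How it is judged:
On the way, in this order (a step that is already met when the one before it is completed fails the run):
1. Ball set against the edge in the corner of small lobe and flange (horizontal distance between stylus and p0 below 0.008 m and contact force between stylus and cam above 0.1 N), for 0.05 s.
2. Ball against the edge on the outer flank of the small lobe (horizontal distance between stylus and p1 below 0.007 m and contact force between stylus and cam above 0.1 N), for 0.05 s.
3. Ball against the edge on the nose of the small lobe (horizontal distance between stylus and p2 below 0.007 m and contact force between stylus and cam above 0.1 N), for 0.05 s.
4. Ball against the edge where the small lobe runs into the hollow (horizontal distance between stylus and p3 below 0.007 m and contact force between stylus and cam above 0.1 N), for 0.05 s.
5. Ball against the edge in the bottom of the hollow (horizontal distance between stylus and p4 below 0.007 m and contact force between stylus and cam above 0.1 N), for 0.05 s.
6. Ball against the edge where the hollow runs out on to the large lobe (horizontal distance between stylus and p5 below 0.007 m and contact force between stylus and cam above 0.1 N), for 0.05 s.
7. Ball against the edge on the nose of the large lobe (horizontal distance between stylus and p6 below 0.007 m and contact force between stylus and cam above 0.1 N), for 0.05 s.
8. Ball against the edge past the nose of the large lobe (horizontal distance between stylus and p7 below 0.007 m and contact force between stylus and cam above 0.1 N), for 0.05 s.
9. Ball against the edge on the outer flank of the large lobe (horizontal distance between stylus and p8 below 0.007 m and contact force between stylus and cam above 0.1 N), for 0.05 s.
10. Ball against the edge in the corner of large lobe and flange (horizontal distance between stylus and p9 below 0.008 m and contact force between stylus and cam above 0.1 N), for 0.05 s.
At the end, for the whole second after the job is handed in: The stylus ball stands still in the end corner between large lobe and flange, its centre within 8 mm of where it touches both, after passing along the whole edge from the start corner in contact (at ten points in order, within 7 mm each, 8 mm in the corners) (horizontal distance between stylus and p9 below 0.008 m and linear speed of stylus below 0.01 m/s).
It fails at once if The ball left the edge by more than 7 mm across the hollow (horizontal distance between stylus and hollow below 0.011 m).
It fails at once if The ball left the edge by more than 7 mm going round the large lobe (horizontal distance between stylus and large_lobe between 0.047 and 0.06 m and y of stylus in the frame of cam below -0.02 m and x of stylus in the frame of cam below -0.005 m).
It fails at once if The ball was pressed against the cam with more than 12 N (contact force between stylus and cam above 12 N).
It fails at once if The sample cup or petri dish was moved more than 20 mm (distance of any of sample_cup_0, petri_dish from where it was at the start of the episode above 0.02 m).
It also fails if it takes over 59 s, if anything falls off the work surface, if the arm or the gripper's body presses on something with over 40 N, if the wrist force passes 120 N, or if a joint passes its speed limit or range.

## Working session

There is one attempt and no reset: what is moved stays moved. The work goes in short steps, Python scripts to look and compute and a tool call to move; the robot and the scene stay as the last step left them, time stands still between calls to the robot, and variables do not carry over. Pictures are saved under pics/ and viewed, about 8 in all and at most 12, crops included, and the job is handed in when it is done.

Besides the shell and the picture viewer there is one more tool, called after "Request:" in YAML: its name, and indented under it one key for each argument. servo_tool: Moves the arm, as the interface text tells. Its arguments: {"type":"object","properties":{"motion":{"type":"array","items":{"type":"array","items":{"type":"number"}}},"force":{"type":"number"}},"required":["motion"]}

```bash
mkdir -p pics; python3 - <<'E'
from bench import *
import cv2,numpy as np
o=get_obs();print({k:np.round(v,4) for k,v in o.items()})
for n in("side","top"):
    f=grab_frame(n);cv2.imwrite(f"pics/{n}0.png",f[:,:,::-1]);p=camera_params(n);print(n,np.round(p["mtx"],1).tolist(),np.round(p["world_to_cam"],4).tolist())
E
```

```text
{'clock': np.float64(0.0), 'joints': array([-1.4201,  0.4778,  0.0223,  1.5564, -0.0115,  1.1093, -0.0831]), 'qvel': array([-0.001 , -0.0005, -0.002 , -0.0008, -0.0004, -0.0004, -0.0012]), 'tau': array([ 3.00000e-04, -5.96439e+01,  1.60770e+00, -2.81213e+01,
        1.24000e-02,  9.10000e-03,  0.00000e+00]), 'tcp_pos': array([0.1727, 0.6523, 0.4037]), 'orientation': array([-1.0177,  1.322 ,  1.0157]), 'contact_force': array([ 0.4568,  0.9363, -0.2259]), 'moment': array([ 0.0194, -0.0139,  0.0214]), 'grip_width': np.float64(0.0855)}
side [[458.8, 0.0, 317.3], [0.0, 458.8, 197.9], [0.0, 0.0, 1.0]] [[-0.9981, 0.062, 0.0005, 0.5175], [0.049, 0.795, -0.6046, 0.09], [-0.0379, -0.6035, -0.7965, 1.1622], [0.0, 0.0, 0.0, 1.0]]
top [[457.8, 0.0, 315.5], [0.0, 457.8, 195.7], [0.0, 0.0, 1.0]] [[-0.0026, -0.9996, -0.0288, -0.0634], [-0.9809, 0.0081, -0.1944, 0.5348], [0.1945, 0.0278, -0.9805, 0.9442], [0.0, 0.0, 0.0, 1.0]]
```

View pics/top0.png

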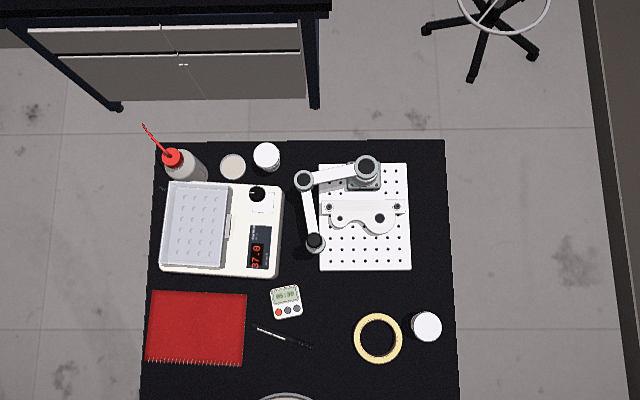

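View pics/side0.png

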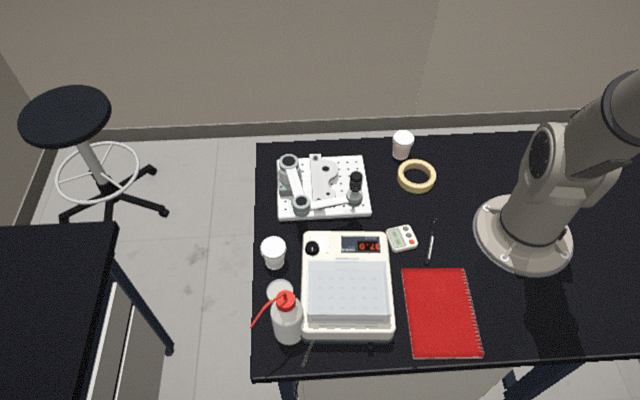

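The top view shows the handle at about (315,240), the post at (367,167), the elbow at (304,180) and the cam around (325–410, 200–235). The side view shows the handle near (356,180). I'll enlarge both.

```bash
python3 - <<'E'
import cv2,numpy as np
a=cv2.imread("pics/top0.png")[145:280,285:420];b=cv2.imread("pics/side0.png")[140:230,265:385]
cv2.imwrite("pics/topc.png",cv2.resize(a,None,fx=4.4,fy=4.4,interpolation=2))
cv2.imwrite("pics/sidec.png",cv2.resize(b,None,fx=6,fy=6,interpolation=2))
E
```

```text
(no output)
```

View pics/topc.png

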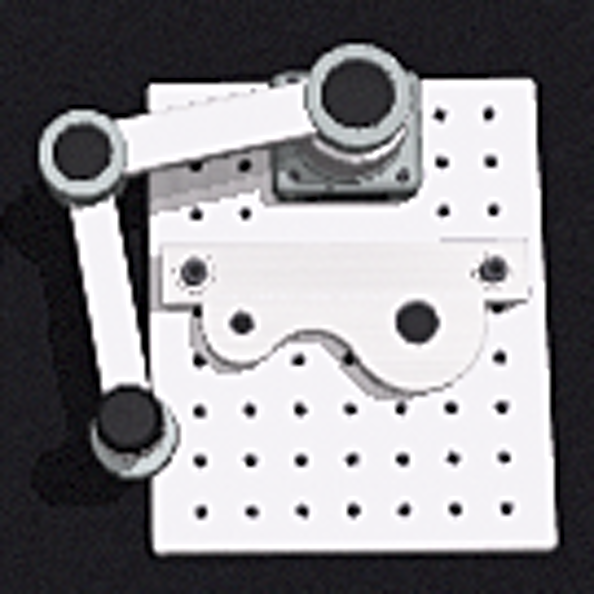

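View pics/sidec.png

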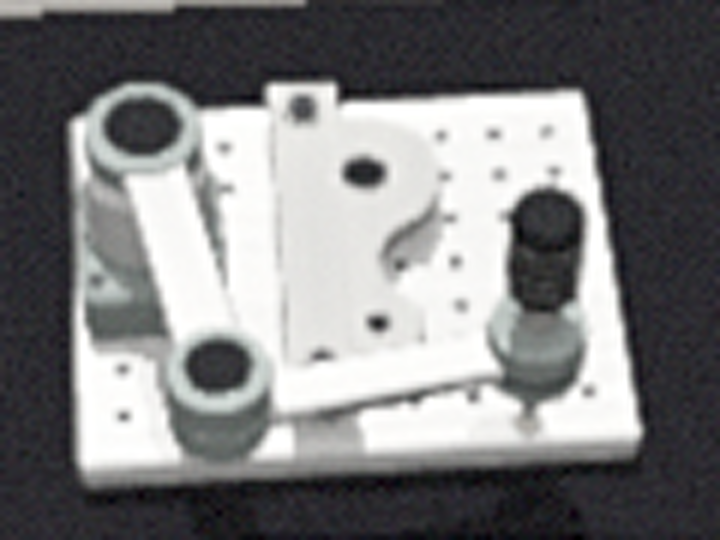

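The enlarged views give the cam holes, flange corners, base-plate corners and handle top in both cameras. I'll fit the poses from these.

```bash
cat > h.py <<'E'
from bench import *
import numpy as np,cv2
from scipy.optimize import least_squares
C={n:camera_params(n) for n in("side","top")}
T=lambda u,v:((u+.5)/4.4-.5+285,(v+.5)/4.4-.5+145)
S=lambda u,v:((u+.5)/6-.5+265,(v+.5)/6-.5+140)
def proj(n,X):
    p=C[n]["mtx"]@(C[n]["world_to_cam"]@np.r_[X,1])[:3];return p[:2]/p[2]
def tri(uvs,z=None):
    return least_squares(lambda X:np.concatenate([proj(n,np.r_[X,z] if z is not None else X)-uv for n,uv in uvs]),[.6,0] if z is not None else [.6,0,.1])
E
python3 - <<'E'
from h import *
cam=[("top",T(241,322),0,45),("top",T(417,321),0,-40),("top",T(163,241),40,85),("top",T(163,306),10,85),("top",T(531,241),40,-95),("top",T(529,302),10,-95),
("side",S(364,172),0,-40),("side",S(377,322),0,45),("side",S(265,85),40,-95),("side",S(337,82),10,-95)]
base=[("top",T(150,82),120,100),("top",T(535,78),120,-100),("top",T(556,550),-120,-100),("top",T(155,553),-120,100),
("side",S(70,118),120,-100),("side",S(585,92),-120,-100),("side",S(640,432),-120,100),("side",S(85,468),120,100)]
def fit(L,z):
  for ns in(("top",),("side",),("top","side")):
    M=[l for l in L if l[0] in ns]
    def f(q):
        c,s=np.cos(q[2]),np.sin(q[2]);r=[]
        for n,uv,x,y in M: r+=list(proj(n,[q[0]+(c*x-s*y)/1e3,q[1]+(s*x+c*y)/1e3,z])-uv)
        return r
    s=least_squares(f,[.65,-.1,0],x_scale=[.1,.1,.1]);print(ns,np.round(s.x,4),"deg",np.degrees(s.x[2]).round(2),np.round(s.fun,1))
fit(cam,.052);fit(base,.024)
for L in([("top",T(130,416))],[("side",S(547,217))],[("top",T(130,416)),("side",S(547,217))]):print("handle",tri(L,.185).x)
print("elbow",tri([("top",T(82,152))],.128).x,tri([("side",S(219,363))],.128).x,"post",tri([("top",T(357,91))],.128).x,tri([("side",S(143,124))],.128).x)
print("free",tri([("top",T(130,416)),("side",S(547,217))]).x)
print("cup",tri([("top",(266,152))],.07).x,"petri",tri([("top",(232,161))],.014).x)
import scipy.spatial.transform as t
print(t.Rotation.from_rotvec(get_obs()["orientation"]).as_matrix().round(3))
E
```

```text
('top',) [ 0.4849 -0.1639 -0.0043] deg -0.25 [ 0.6  0.2  0.2  0.3 -0.3  0.3 -0.3 -0.8 -0.6  0.   0.4 -0.1]
('side',) [ 0.4849 -0.1633 -0.0051] deg -0.29 [-0.  -0.   0.   0.1  0.5 -0.1 -0.5 -0. ]
('top', 'side') [ 0.4849 -0.1637 -0.0047] deg -0.27 [ 0.5  0.2  0.2  0.3 -0.4  0.3 -0.4 -0.8 -0.6  0.1  0.3 -0.  -0.1 -0.1
  0.  -0.   0.5 -0.2 -0.6 -0.1]
('top',) [ 0.4952 -0.1723  0.0034] deg 0.2 [-0.5 -0.   0.6 -0.3  0.8  0.1 -0.9  0.1]
('side',) [ 0.4949 -0.1712  0.0119] deg 0.68 [ 0.2 -0.2 -0.4 -0.6  0.8  0.5 -0.7  0.1]
('top', 'side') [ 0.4951 -0.1719  0.0064] deg 0.37 [-0.8  0.2  0.3 -0.3  0.8  0.1 -0.9  0.3  0.3 -0.6 -0.2 -0.6  0.5  0.4
 -1.  -0.3]
handle [ 0.42630905 -0.06747405]
handle [ 0.42770391 -0.06188187]
handle [ 0.42674403 -0.0659185 ]
elbow [ 0.55354342 -0.04386841] [ 0.55352353 -0.04370563] post [ 0.58118384 -0.17049748] [ 0.57991316 -0.16943968]
free [ 0.42684207 -0.06723904  0.17862378]
cup [0.62888033 0.04090479] petri [0.62503801 0.12707016]
[[-0.    -0.967  0.256]
 [-0.002  0.256  0.967]
 [-1.    -0.    -0.002]]
```

The fits agree between the cameras. The cam origin is about (0.485, -0.164) with yaw about -0.3°. The handle is at about (0.427, -0.066), and it lies 129 mm from the elbow against a nominal 130 mm. I'll move via a waypoint.

Request:
servo_tool:
  motion:
    - [0,-0.02,-0.018,-1.5,-1]
    - [0,-0.055,-0.05,-4,-1]
    - [0,-0.095,-0.088,-6.5,-1]
    - [0,-0.135,-0.125,-9,-1]
    - [0,-0.175,-0.162,-11,-1]
    - [0,-0.213,-0.197,-13,-1]
    - [0,-0.24,-0.222,-14.5,-1]
    - [0,-0.256,-0.235,-14.8,-1]

```text
clock: 0.9
tcp_pos: [0.3624, 0.355, 0.404]
orientation: [-1.208, 1.214, 1.204]
contact_force: [0.6, 1.1, 0.2]
grip_width: 0.0855
```

Request:
servo_tool:
  motion:
    - [0,-0.004,-0.025,0,-1]
    - [0,-0.01,-0.065,0,-1]
    - [0,-0.018,-0.11,0,-1]
    - [0,-0.026,-0.155,0,-1]
    - [0,-0.034,-0.2,0,-1]
    - [0,-0.042,-0.245,0,-1]
    - [0,-0.05,-0.29,0,-1]
    - [0,-0.056,-0.335,0,-1]

```text
clock: 1.7
tcp_pos: [0.4164, 0.0177, 0.4053]
orientation: [-1.208, 1.214, 1.204]
contact_force: [1.3, 0.1, 1.0]
grip_width: 0.0852
```

Request:
servo_tool:
  motion:
    - [0,-0.003,-0.03,0,-1]
    - [0,-0.006,-0.055,0,-1]
    - [0,-0.008,-0.075,0,-1]
    - [0,-0.009,-0.083,0,-1]
    - [0,-0.009,-0.083,0,-1]

```text
clock: 2.2
tcp_pos: [0.4249, -0.0659, 0.4054]
orientation: [-1.206, 1.215, 1.202]
contact_force: [0.0, 0.2, -0.6]
grip_width: 0.0853
```

Request:
servo_tool:
  motion:
    - [0.03,-0.002,0,0,-1]
    - [0.06,-0.002,0,0,-1]
    - [0.08,-0.002,0,0,-1]
    - [0.088,-0.002,0,0,-1]
    - [0.088,-0.002,0,0,-1]

```text
clock: 2.7
tcp_pos: [0.4266, -0.0652, 0.3167]
orientation: [-1.206, 1.216, 1.205]
contact_force: [-0.1, -0.4, 0.5]
grip_width: 0.0857
```

```bash
python3 - <<'E'
from h import *
o=get_obs();print(o["tcp_pos"],o["contact_force"])
a=grab_frame("top")[190:290,270:370,::-1];b=grab_frame("side")[130:230,300:420,::-1]
i=np.hstack([cv2.resize(a,(500,500*100//100),interpolation=2)[:, :390],cv2.resize(b,(480//1,400),interpolation=2)[:, :400] if 0 else cv2.resize(b[:, :80],(400,500),interpolation=2)])
cv2.imwrite("pics/g1.png",i)
E
```

```text
[ 0.42663623 -0.06524095  0.3166898 ] [-0.05309227 -0.40982764  0.54608217]
```

View pics/g1.png

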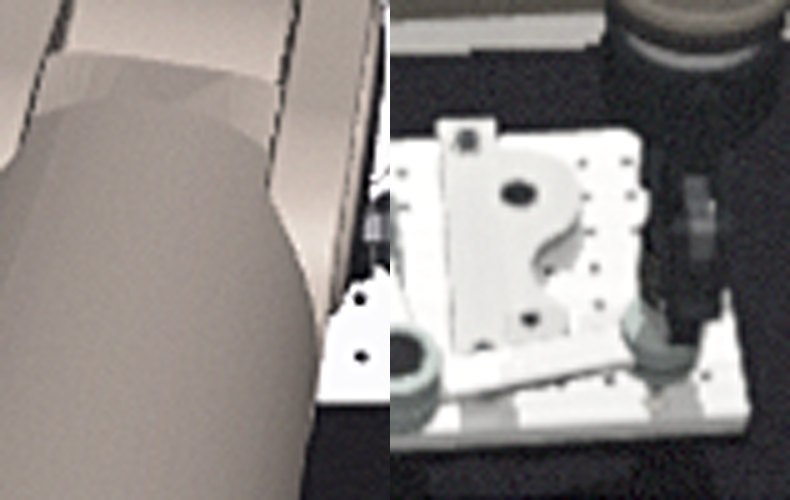

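The top view is blocked by the arm. In the side view the near finger covers the handle, with the head centred just below it at about (660,340), so the fingers straddle it. I'll close.

Request:
servo_tool:
  motion:
    - [0,0,0,0,0.3]
    - [0,0,0,0,0.6]
    - [0,0,0,0,1]
    - [0,0,0,0,1]
    - [0,0,0,0,1]
    - [0,0,0,0,1]
    - [0,0,0,0,1]
    - [0,0,0,0,1]
  force: 40

```text
clock: 3.6
tcp_pos: [0.4276, -0.0658, 0.3184]
orientation: [-1.207, 1.213, 1.202]
contact_force: [-0.8, -0.6, 5.8]
grip_width: 0.0289
```

```bash
python3 - <<'E'
from h import *
o=get_obs();print(o["tcp_pos"],o["contact_force"],o["moment"],o["grip_width"],o["clock"])
b=grab_frame("side")[130:230,320:400,::-1]
cv2.imwrite("pics/g2.png",cv2.resize(b,(480,600),interpolation=2))
E
```

```text
[ 0.42760227 -0.06579256  0.31841042] [-0.76593668 -0.60776054  5.80776368] [ 0.06162035  0.00762692 -0.01401473] 0.02888457237839981 3.6
```

View pics/g2.png

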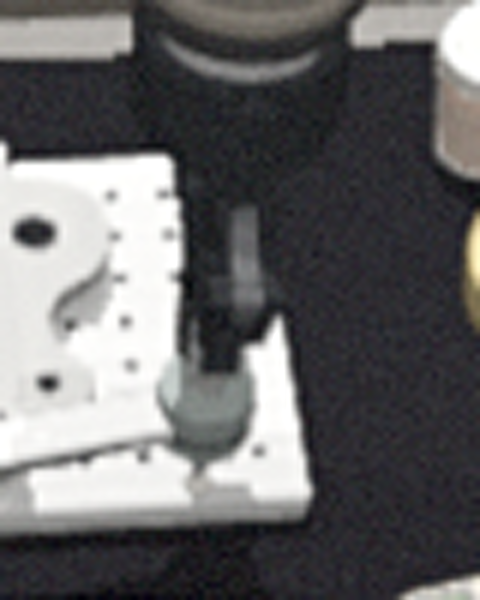

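```bash
cat >> h.py <<'E'
CO=np.array([.4849,-.1637]);YAW=-.0047
R=np.array([[np.cos(YAW),-np.sin(YAW)],[np.sin(YAW),np.cos(YAW)]])
w=lambda c:CO+R@np.array(c)/1e3
k=lambda X:R.T@(np.array(X)[:2]-CO)*1e3
E
python3 - <<'E'
from h import *
for dx in(-.004,0,.004):
  for z in(.114,.09,.046):print(dx,z,((proj("side",[.4276+dx,-.0658,z])-[320,130])*6).round(0))
print(k([.4276,-.0658]),w([4,71]),w([4,-80]))
E
```

```text
-0.004 0.114 [212. 381.]
-0.004 0.09 [208. 418.]
-0.004 0.046 [201. 481.]
0 0.114 [202. 382.]
0 0.09 [198. 418.]
0 0.046 [191. 481.]
0.004 0.114 [192. 382.]
0.004 0.09 [188. 419.]
0.004 0.046 [182. 482.]
[-57.75949543  97.62960969] [ 0.48923365 -0.09271958] [ 0.48852396 -0.24371792]
```

Width is 29 mm, so the handle is gripped. The head in the picture, centred at about (208,395), suggests the handle sits 1–3 mm nearer the robot than the TCP. I'll re-grip after a 90° turn so that x is centred as well.

```bash
python3 - <<'E'
from h import *
from scipy.spatial.transform import Rotation as Ro
o=get_obs();print(o["joints"].round(3),Ro.from_rotvec(o["orientation"]).as_matrix().round(4).tolist())
E
```

```text
[-0.408  0.206  0.472  2.221 -0.134  0.74   1.718] [[0.0017, -1.0, 0.0064], [-0.0032, 0.0064, 1.0], [-1.0, -0.0017, -0.0031]]
```

Request:
servo_tool:
  motion:
    - [0,0,0,0,0.2]
    - [0,0,0,0,-0.3]
    - [0,0,0,0,-0.6]
    - [0,0,0,0,-1]
    - [0,0,0,0,-1]

```text
clock: 4.15
tcp_pos: [0.4275, -0.0658, 0.3183]
orientation: [-1.207, 1.214, 1.202]
contact_force: [-0.1, 0.8, 0.4]
grip_width: 0.0853
```

Request:
servo_tool:
  motion:
    - [0,0,0,8,-1]
    - [0,0,0,16,-1]
    - [0,0,0,24,-1]
    - [0,0,0,32,-1]
    - [0,0,0,40,-1]
    - [0,0,0,48,-1]
    - [0,0,0,56,-1]
    - [0,0,0,64,-1]

```text
clock: 4.95
tcp_pos: [0.4275, -0.0658, 0.3183]
orientation: [-0.349, 1.542, 0.344]
contact_force: [-0.4, 0.3, 0.8]
grip_width: 0.0852
```

Request:
servo_tool:
  motion:
    - [0,0,0,8,-1]
    - [0,0,0,16,-1]
    - [0,0,0,24,-1]
    - [0,0,0,26,-1]
    - [0,0,0,26,-1]

```text
clock: 5.45
tcp_pos: [0.4275, -0.0656, 0.3182]
orientation: [0.007, 1.57, -0.012]
contact_force: [0.3, 0.1, -0.2]
grip_width: 0.0854
```

```bash
python3 - <<'E'
from h import *
from scipy.spatial.transform import Rotation as Ro
o=get_obs();M=Ro.from_rotvec(o["orientation"]).as_matrix();print(o["joints"].round(3),M.round(4).tolist(),o["tcp_pos"],o["tcp_pos"]+.155*M[:,0])
E
```

```text
[-0.678  0.248  0.796  2.234 -0.256  0.747  0.28 ] [[0.0011, 0.012, 0.9999], [-0.0034, 0.9999, -0.012], [-1.0, -0.0034, 0.0011]] [ 0.42748364 -0.06561899  0.31822033] [ 0.42765524 -0.06614092  0.16322131]
```

Request:
servo_tool:
  motion:
    - [0,0,0,0,0.3]
    - [0,0,0,0,0.6]
    - [0,0,0,0,1]
    - [0,0,0,0,1]
    - [0,0,0,0,1]
    - [0,0,0,0,1]
    - [0,0,0,0,1]
    - [0,0,0,0,1]
  force: 40

```text
clock: 6.25
tcp_pos: [0.4277, -0.0657, 0.3184]
orientation: [0.007, 1.569, -0.012]
contact_force: [-0.4, 0.5, 2.7]
grip_width: 0.029
```

```bash
cat >> h.py <<'E'
from scipy.spatial.transform import Rotation as Ro
def gp():
    o=get_obs();return (o["tcp_pos"]+.155*Ro.from_rotvec(o["orientation"]).as_matrix()[:,0]),o
E
python3 - <<'E'
from h import *
g,o=gp();print(g,k(g),o["contact_force"],o["grip_width"],o["tcp_pos"])
print("target",w([-8,88])-g[:2],w([4,80])-g[:2])
E
```

```text
[ 0.42792066 -0.06618297  0.16337244] [-57.43704114  97.24815181] [-0.41866956  0.47310844  2.70038885] 0.028965152930523017 [ 0.42766839 -0.06566344  0.31837137]
target [ 0.04939303 -0.0094804 ] [ 0.0613553  -0.01753671]
```

Request:
servo_tool:
  motion:
    - [0,-0.001,0.004,0,1]
    - [0,-0.002,0.011,0,1]
    - [0,-0.004,0.019,0,1]
    - [0,-0.005,0.028,0,1]
    - [0,-0.007,0.037,0,1]
    - [0,-0.008,0.044,0,1]
    - [0,-0.009,0.049,0,1]
    - [0,-0.009,0.049,0,1]

```text
clock: 7.05
tcp_pos: [0.4772, -0.0754, 0.3184]
orientation: [0.007, 1.569, -0.013]
contact_force: [-1.1, 0.3, 2.9]
grip_width: 0.0289
```

```bash
python3 - <<'E'
from h import *
g,o=gp();print(g,k(g),o["contact_force"],o["grip_width"],o["clock"])
print("move",w([6.5,68.5])-g[:2],w([4,80])-g[:2])
for z in(.046,.114):print(((proj("side",[*g[:2],z])-[280,140])*7))
b=grab_frame("side")[140:220,280:380,::-1]
cv2.imwrite("pics/g3.png",cv2.resize(b,(700,560),interpolation=2))
E
```

```text
[ 0.47753091 -0.07602865  0.16341709] [-7.7810664  87.63574377] [-1.12562799  0.30021831  2.91536303] 0.028898445480213423 7.05
move [ 0.01419097 -0.01920265] [ 0.01174505 -0.00769103]
[361.71520251 475.56057464]
[366.78527275 358.8830477 ]
```

View pics/g3.png

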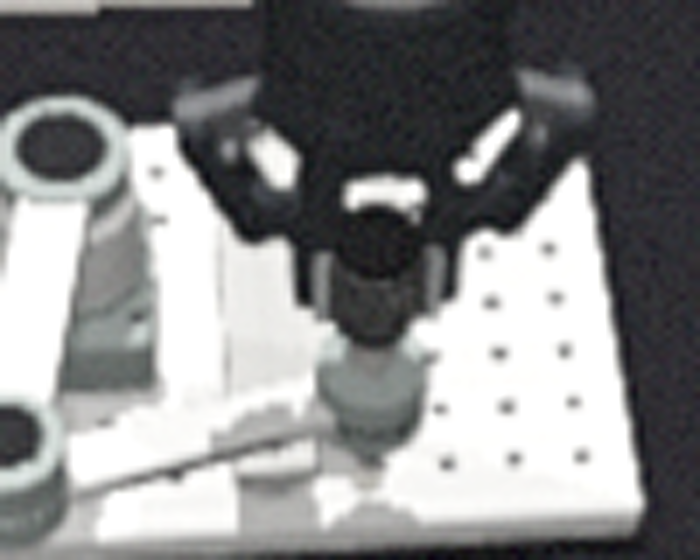

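In the picture the ball is near (372,472), where the kinematics predict (362,476). So the camera frame may differ by about 2–3 mm in x. I'll find the flange by touch, averaging the force readings.

Request:
servo_tool:
  motion:
    - [0,-0.003,0.001,0,1]
    - [0,-0.006,0.003,0,1]
    - [0,-0.009,0.004,0,1]
    - [0,-0.01,0.006,0,1]
    - [0,-0.01,0.007,0,1]
    - [0,-0.01,0.008,0,1]
    - [0,-0.01,0.008,0,1]

```text
clock: 7.8
tcp_pos: [0.4848, -0.0854, 0.3185]
orientation: [0.007, 1.569, -0.012]
contact_force: [-0.0, 1.0, 2.4]
grip_width: 0.0294
```

```bash
cat >> h.py <<'E'
def avg(n=12):
    F=[]
    for _ in range(n): grab_frame("side");F.append(get_obs()["contact_force"])
    g,o=gp();print("cam",k(g).round(2),"F",np.mean(F,0).round(2),"sd",np.std(F,0).round(2),"t",o["clock"])
E
python3 -c "
from h import *
avg()"
```

```text
cam [-0.38 77.64] F [-0.03 -0.3   1.5 ] sd [0.33 0.39 0.51] t 8.4
```

Request:
servo_tool:
  motion:
    - [0,0,0.001,0,1]
    - [0,0,0.002,0,1]
    - [0,0,0.003,0,1]
    - [0,0,0.004,0,1]
    - [0,0,0.005,0,1]
    - [0,0,0.006,0,1]
    - [0,0,0.006,0,1]

```text
clock: 9.1
tcp_pos: [0.4907, -0.0856, 0.3185]
orientation: [0.007, 1.569, -0.013]
contact_force: [-1.3, 0.1, 3.4]
grip_width: 0.0291
```

```bash
python3 -c "
from h import *
avg()"
```

```text
cam [ 5.58 77.53] F [-0.26 -0.29  2.11] sd [0.65 0.45 0.48] t 9.7
```

Request:
servo_tool:
  motion:
    - [0,0,0.001,0,1]
    - [0,0,0.002,0,1]
    - [0,0,0.003,0,1]
    - [0,0,0.003,0,1]

```text
clock: 10.1
tcp_pos: [0.4936, -0.0856, 0.3185]
orientation: [0.007, 1.57, -0.013]
contact_force: [-1.7, -0.2, 3.0]
grip_width: 0.0288
```

```bash
python3 -c "
from h import *
avg(16)"
```

```text
cam [ 8.51 77.57] F [-1.67 -0.14  3.32] sd [0.53 0.61 0.48] t 10.9
```

The x offset is about -1.2 mm: flange contact occurs at nominal x ≈ 5.2. Next I'll move to the flank in the start corner.

Request:
servo_tool:
  motion:
    - [0,-0.0015,-0.0005,0,1]
    - [0,-0.003,-0.001,0,1]
    - [0,-0.0045,-0.0015,0,1]
    - [0,-0.006,-0.0015,0,1]
    - [0,-0.0075,-0.0015,0,1]
    - [0,-0.009,-0.0015,0,1]
    - [0,-0.01,-0.0015,0,1]
    - [0,-0.01,-0.0015,0,1]

```text
clock: 11.7
tcp_pos: [0.4919, -0.0955, 0.3185]
orientation: [0.007, 1.57, -0.012]
contact_force: [-1.1, 1.6, 3.1]
grip_width: 0.0289
```

```bash
python3 -c "
from h import *
avg(16)"
```

```text
cam [ 6.92 67.58] F [-1.04  2.03  2.31] sd [0.52 0.7  0.56] t 12.5
```

The y offset is about -1.1 mm from the force, and x is consistent. I'll correct the cam frame and compute the path with a 3 mm inward bias.

```bash
cat >> h.py <<'E'
CO=np.array([.4861,-.1626])
def arc(c,r,a,b): # by angle in cam frame
    n=400;t=np.radians(np.linspace(a,b,n));return np.c_[c[0]+r*np.cos(t),c[1]+r*np.sin(t)]
def path(d=3,step=3.5):
    A=np.array;s,h,l=A([0,45]),A([-27.8,10.9]),A([0,-40]);an=lambda v:np.degrees(np.arctan2(v[1],v[0]))
    P=[];N=[]
    def seg(c,a,b,r,sg):
        q=arc(c,r,a,b);P.append(q);N.append(sg*(q-c)/r)
    x=np.linspace(4,0,60);P.append(np.c_[x,0*x+71]);N.append(np.c_[0*x,0*x-1])
    seg(s,90,an(h-s)%360,26,-1)
    seg(h,an(s-h),an(l-h),18,1)
    seg(l,an(h-l)%360,270,40,-1)
    x=np.linspace(0,4,60);P.append(np.c_[x,0*x-80]);N.append(np.c_[0*x,0*x+1])
    P=np.vstack(P);N=np.vstack(N);S=np.r_[0,np.cumsum(np.hypot(*np.diff(P,axis=0).T))]
    n=int(round(S[-1]/step));si=np.linspace(0,S[-1],n+1)
    f=lambda Q:np.c_[np.interp(si,S,Q[:,0]),np.interp(si,S,Q[:,1])]
    return f(P),f(P)+d*f(N),S[-1]
def rows(i,n=8,rest=0):
    p,q,L=path();g,o=gp();M=Ro.from_rotvec(o["orientation"]).as_matrix()
    d=np.hypot(*(q-k(g)).T);j=d.argmin();print("L",L.round(1),len(p)-1,"at cam",k(g).round(2),"nearest",j,d[j].round(2),"F",o["contact_force"].round(1),"t",o["clock"],"gw",o["grip_width"].round(4))
    for m in range(i,min(i+n,len(q))):
        t=M.T@np.r_[w(q[m])-g[:2],0];print(m,p[m].round(1),"row",(t[1:]*2000).round()/2000)
E
python3 -c "
from h import *
rows(1)"
```

```text
Traceback (most recent call last):
  File "h.py", line 41, in rows
    d=np.hypot(*(q-k(g)).T);j=d.argmin();print("L",L.round(1),len(p)-1,"at cam",k(g).round(2),"nearest",j,d[j].round(2),"F",o["contact_force"].round(1),"t",o["clock"],"gw",o["grip_width"].round(4))
                                                                                                                                                                            ^^^^^^^^^^^^^^^^^^^^^
AttributeError: 'float' object has no attribute 'round'
```

```bash
sed -i 's/o\["grip_width"\].round(4)/o["grip_width"]/' h.py; python3 -c "
from h import *
rows(1)"
```

```text
L 212.8 61 at cam [ 5.73 66.48] nearest 0 2.3 F [-2.1  2.7  2.8] t 12.5 gw 0.0292544943726605
1 [ 0.5 71. ] row [ 0.0015 -0.005 ]
2 [-3.  70.8] row [ 0.0015 -0.0085]
3 [-6.4 70.2] row [ 0.0005 -0.0115]
4 [-9.7 69.1] row [-0.0005 -0.0145]
5 [-12.9  67.6] row [-0.0015 -0.017 ]
6 [-15.8  65.7] row [-0.0035 -0.0195]
7 [-18.4  63.4] row [-0.0055 -0.022 ]
8 [-20.7  60.8] row [-0.0075 -0.024 ]
```

Request:
servo_tool:
  motion:
    - [0,0.0015,-0.0025,0,1]
    - [0,0.0015,-0.006,0,1]
    - [0,0.001,-0.0095,0,1]
    - [0,0.0,-0.013,0,1]
    - [0,-0.001,-0.016,0,1]
    - [0,-0.0025,-0.0185,0,1]
    - [0,-0.0045,-0.021,0,1]
    - [0,-0.0065,-0.0235,0,1]

```text
clock: 13.3
tcp_pos: [0.468, -0.102, 0.3185]
orientation: [0.007, 1.57, -0.013]
contact_force: [0.2, 1.0, 1.0]
grip_width: 0.0293
```

```bash
python3 -c "
from h import *
rows(9)"
```

```text
L 212.8 61 at cam [-18.17  59.96] nearest 8 1.03 F [0.2 1.  1. ] t 13.3 gw 0.029267561610992168
9 [-22.6  57.9] row [-0.0035 -0.002 ]
10 [-24.1  54.7] row [-0.0065 -0.003 ]
11 [-25.2  51.4] row [-0.0095 -0.004 ]
12 [-25.8  48. ] row [-0.0125 -0.0045]
13 [-26.   44.5] row [-0.0155 -0.0045]
14 [-25.7  41. ] row [-0.0185 -0.0045]
15 [-24.9  37.6] row [-0.0215 -0.0035]
16 [-23.7  34.3] row [-0.0245 -0.0025]
```

Request:
servo_tool:
  motion:
    - [0,-0.0035,-0.002,0,1]
    - [0,-0.0065,-0.003,0,1]
    - [0,-0.0095,-0.004,0,1]
    - [0,-0.0125,-0.0045,0,1]
    - [0,-0.0155,-0.0045,0,1]
    - [0,-0.0185,-0.0045,0,1]
    - [0,-0.0215,-0.0035,0,1]
    - [0,-0.0245,-0.0025,0,1]

```text
clock: 14.1
tcp_pos: [0.4652, -0.1269, 0.3185]
orientation: [0.007, 1.57, -0.013]
contact_force: [-1.9, 0.7, 1.3]
grip_width: 0.029
```

```bash
python3 -c "
from h import *
rows(17)"
```

```text
L 212.8 61 at cam [-20.94  35.06] nearest 16 0.52 F [-1.9  0.7  1.3] t 14.1 gw 0.0289795517632606
17 [-22.1  31.3] row [-0.002   0.0015]
18 [-20.   28.4] row [-0.0045  0.003 ]
19 [-17.6  25.9] row [-0.007   0.0055]
20 [-15.   23.6] row [-0.0095  0.008 ]
21 [-12.8  20.9] row [-0.0125  0.0105]
22 [-11.2  17.8] row [-0.016   0.0125]
23 [-10.2  14.5] row [-0.02   0.014]
24 [-9.8 11. ] row [-0.024   0.0145]
```

Request:
servo_tool:
  motion:
    - [0,-0.002,0.0015,0,1]
    - [0,-0.0045,0.003,0,1]
    - [0,-0.007,0.0055,0,1]
    - [0,-0.0095,0.008,0,1]
    - [0,-0.0125,0.0105,0,1]
    - [0,-0.016,0.0125,0,1]
    - [0,-0.02,0.014,0,1]
    - [0,-0.024,0.0145,0,1]

```text
clock: 14.9
tcp_pos: [0.4795, -0.1512, 0.3185]
orientation: [0.007, 1.57, -0.012]
contact_force: [-1.6, 1.0, 1.7]
grip_width: 0.0292
```

```bash
python3 -c "
from h import *
rows(25)"
```

```text
L 212.8 61 at cam [-6.56 10.84] nearest 24 0.33 F [-1.6  1.   1.7] t 14.9 gw 0.02922765311705139
25 [-10.1   7.6] row [-0.004  -0.0005]
26 [-11.1   4.2] row [-0.0075 -0.0015]
27 [-12.7   1.1] row [-0.0115 -0.0035]
28 [-14.8  -1.6] row [-0.0145 -0.006 ]
29 [-17.5  -3.9] row [-0.017 -0.009]
30 [-20.5  -5.6] row [-0.019 -0.012]
31 [-23.4  -7.6] row [-0.021 -0.015]
32 [-26.1  -9.7] row [-0.023  -0.0175]
```

Request:
servo_tool:
  motion:
    - [0,-0.004,-0.0005,0,1]
    - [0,-0.0075,-0.0015,0,1]
    - [0,-0.0115,-0.0035,0,1]
    - [0,-0.0145,-0.006,0,1]
    - [0,-0.017,-0.009,0,1]
    - [0,-0.019,-0.012,0,1]
    - [0,-0.021,-0.015,0,1]
    - [0,-0.023,-0.0175,0,1]

```text
clock: 15.7
tcp_pos: [0.4615, -0.174, 0.3185]
orientation: [0.007, 1.57, -0.012]
contact_force: [-0.6, 2.0, -0.9]
grip_width: 0.0291
```

```bash
python3 -c "
from h import *
rows(33)"
```

```text
L 212.8 61 at cam [-24.48 -12.05] nearest 32 0.3 F [-0.6  2.  -0.9] t 15.7 gw 0.02908632861197534
33 [-28.7 -12.1] row [-0.002 -0.002]
34 [-31.  -14.7] row [-0.0045 -0.004 ]
35 [-33.1 -17.5] row [-0.007 -0.006]
36 [-34.9 -20.5] row [-0.01   -0.0075]
37 [-36.5 -23.6] row [-0.013 -0.009]
38 [-37.8 -26.8] row [-0.016  -0.0105]
39 [-38.8 -30.2] row [-0.019  -0.0115]
40 [-39.5 -33.6] row [-0.022 -0.012]
```

Request:
servo_tool:
  motion:
    - [0,-0.002,-0.002,0,1]
    - [0,-0.0045,-0.004,0,1]
    - [0,-0.007,-0.006,0,1]
    - [0,-0.01,-0.0075,0,1]
    - [0,-0.013,-0.009,0,1]
    - [0,-0.016,-0.0105,0,1]
    - [0,-0.019,-0.0115,0,1]
    - [0,-0.022,-0.012,0,1]

```text
clock: 16.5
tcp_pos: [0.449, -0.1962, 0.3186]
orientation: [0.007, 1.57, -0.012]
contact_force: [-1.6, 1.0, -1.7]
grip_width: 0.0287
```

```bash
python3 -c "
from h import *
rows(41)"
```

```text
L 212.8 61 at cam [-36.93 -34.31] nearest 40 0.47 F [-1.6  1.  -1.7] t 16.5 gw 0.02866455853405913
41 [-39.9 -37.1] row [-0.003  0.   ]
42 [-40.  -40.5] row [-0.006 -0.   ]
43 [-39.8 -44. ] row [-0.0095  0.    ]
44 [-39.3 -47.5] row [-0.0125  0.0005]
45 [-38.5 -50.9] row [-0.0155  0.0015]
46 [-37.4 -54.2] row [-0.019   0.0025]
47 [-36.  -57.4] row [-0.0215  0.004 ]
48 [-34.4 -60.5] row [-0.0245  0.0055]
```

Request:
servo_tool:
  motion:
    - [0,-0.003,0.0,0,1]
    - [0,-0.006,0.0,0,1]
    - [0,-0.0095,0.0,0,1]
    - [0,-0.0125,0.0005,0,1]
    - [0,-0.0155,0.0015,0,1]
    - [0,-0.019,0.0025,0,1]
    - [0,-0.0215,0.004,0,1]
    - [0,-0.0245,0.0055,0,1]

```text
clock: 17.3
tcp_pos: [0.4542, -0.221, 0.3186]
orientation: [0.007, 1.571, -0.013]
contact_force: [-2.4, 1.6, -1.7]
grip_width: 0.0289
```

```bash
python3 -c "
from h import *
rows(49)"
```

```text
L 212.8 61 at cam [-31.61 -59.14] nearest 48 0.28 F [-2.4  1.6 -1.7] t 17.3 gw 0.02885839301771639
49 [-32.5 -63.4] row [-0.0025  0.0015]
50 [-30.3 -66.1] row [-0.005   0.0035]
51 [-27.9 -68.7] row [-0.0075  0.006 ]
52 [-25.3 -71. ] row [-0.0095  0.0085]
53 [-22.5 -73.1] row [-0.0115  0.011 ]
54 [-19.5 -74.9] row [-0.013   0.0135]
55 [-16.4 -76.5] row [-0.0145  0.0165]
56 [-13.2 -77.8] row [-0.0155  0.0195]
```

Request:
servo_tool:
  motion:
    - [0,-0.0025,0.0015,0,1]
    - [0,-0.005,0.0035,0,1]
    - [0,-0.0075,0.006,0,1]
    - [0,-0.0095,0.0085,0,1]
    - [0,-0.0115,0.011,0,1]
    - [0,-0.013,0.0135,0,1]
    - [0,-0.0145,0.0165,0,1]
    - [0,-0.0155,0.0195,0,1]

```text
clock: 18.1
tcp_pos: [0.4738, -0.237, 0.3186]
orientation: [0.007, 1.571, -0.013]
contact_force: [-1.9, -0.6, -3.2]
grip_width: 0.0288
```

```bash
python3 -c "
from h import *
rows(57)
print(w([6,-77])-gp()[0][:2])"
```

```text
L 212.8 61 at cam [-11.96 -75.01] nearest 56 0.26 F [-1.9 -0.6 -3.2] t 18.1 gw 0.028765188612771355
57 [ -9.9 -78.8] row [-0.001  0.003]
58 [ -6.4 -79.5] row [-0.0015  0.006 ]
59 [ -3.  -79.9] row [-0.002  0.009]
60 [  0.5 -80. ] row [-0.002   0.0125]
61 [  4. -80.] row [-0.002  0.016]
[ 0.01795102 -0.00207267]
```

Request:
servo_tool:
  motion:
    - [0,-0.001,0.003,0,1]
    - [0,-0.0015,0.006,0,1]
    - [0,-0.002,0.009,0,1]
    - [0,-0.002,0.0125,0,1]
    - [0,-0.002,0.016,0,1]
    - [0,-0.002,0.0185,0,1]
    - [0,-0.002,0.0185,0,1]
    - [0,-0.002,0.0185,0,1]

```text
clock: 18.9
tcp_pos: [0.4922, -0.2393, 0.3186]
orientation: [0.007, 1.571, -0.013]
contact_force: [-0.9, -0.9, -2.4]
grip_width: 0.0289
```

```bash
python3 -c "
from h import *
avg(12)
print(k(gp()[0]),gp()[1]['grip_width'])
cv2.imwrite('pics/e1.png',cv2.resize(grab_frame('side')[130:220,270:370,::-1],(700,630)[:2],interpolation=2)[:600])"
```

```text
cam [  6.47 -77.16] F [-1.33 -1.19 -2.78] sd [0.47 0.47 0.49] t 19.5
[  6.4704628 -77.1638803] 0.028951846985731253
```

View pics/e1.png

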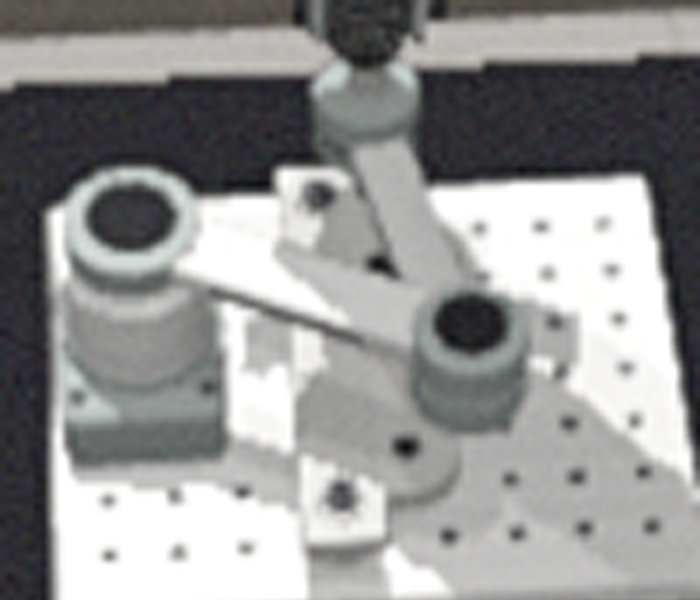

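The mean force is (-1.3, -1.2) N, so the ball presses lightly on both flank and flange. The picture shows the head at about (365,110), over the far end of the flange. I'll ease off, release and lift.

Request:
servo_tool:
  motion:
    - [0,-0.001,-0.001,0,1]
    - [0,-0.0015,-0.0015,0,1]
    - [0,-0.0015,-0.0015,0,1]
    - [0,-0.0015,-0.0015,0,0.3]
    - [0,-0.0015,-0.0015,0,0]
    - [0,-0.0015,-0.0015,0,-0.5]
    - [0,-0.0015,-0.0015,0,-1]
    - [0,-0.0015,-0.0015,0,-1]

```text
clock: 20.35
tcp_pos: [0.4909, -0.2407, 0.3188]
orientation: [0.007, 1.57, -0.013]
contact_force: [0.4, -0.9, -0.1]
grip_width: 0.0834
```

Request:
servo_tool:
  motion:
    - [0,0,0,0,-1]
    - [-0.005,0,0,0,-1]
    - [-0.02,0,0,0,-1]
    - [-0.045,0,0,0,-1]
    - [-0.075,0,0,0,-1]
    - [-0.1,0,0,0,-1]
    - [-0.12,0,0,0,-1]
    - [-0.12,0,0,0,-1]

```text
clock: 21.15
tcp_pos: [0.4913, -0.2412, 0.4426]
orientation: [0.006, 1.564, -0.014]
contact_force: [0.0, 0.0, 0.7]
grip_width: 0.0856
```

```bash
python3 -c "
from h import *
g,o=gp();print(g,o['contact_force'],o['grip_width'],o['clock'])
X=w([4,-80]);X2=w([4.9,-78.7])
for z in(.114,.185):print(((proj('side',[*X,z])-[300,90])*8).round())
a=grab_frame('side');print(a.shape);cv2.imwrite('pics/e2full.png',a[:,:,::-1])
cv2.imwrite('pics/e2.png',cv2.resize(a[90:165,300:380,::-1],(640,600),interpolation=2))"
```

```text
[ 0.49227861 -0.2420253   0.28760043] [0.01231893 0.007806   0.74239575] 0.0855743937202134 21.15
[180. 411.]
[182. 251.]
(400, 640, 3)
```

View pics/e2.png

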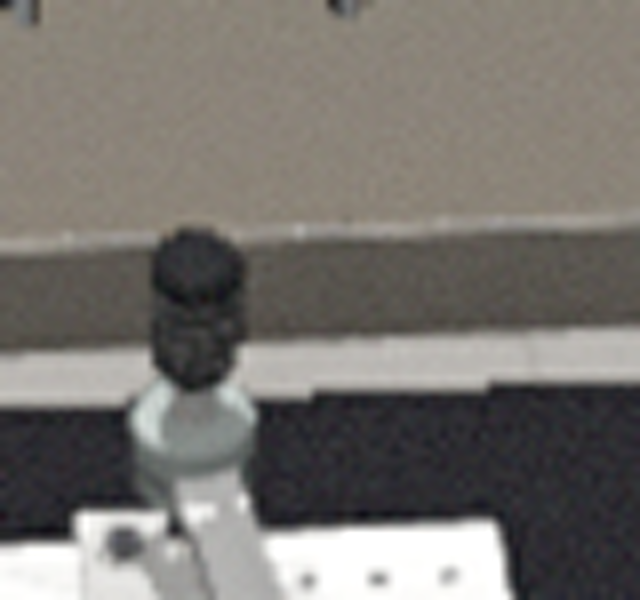

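The handle is free and standing, with its top at about (197,266) and the head at (193,425). I'll check how far the head shifted on release by matching it between the two pictures.

```bash
python3 - <<'E'
from h import *
from scipy.optimize import least_squares as ls
e=cv2.imread("pics/e1.png");b=cv2.resize(cv2.imread("pics/e2full.png")[115:170,300:360],None,fx=7,fy=7,interpolation=2)
t=e[75:140,308:425] # head disc, crop 7x at (270,130)
m=cv2.matchTemplate(b,t,cv2.TM_CCOEFF_NORMED);_,s,_,l=cv2.minMaxLoc(m)
d=np.array([(l[0]/7+300)-(308/7+270),(l[1]/7+115)-(75/7+130)]);print(s,d,"px")
X=np.r_[w([6.47,-77.16]),.114]
r=ls(lambda q:proj("side",X+np.r_[q,0])-proj("side",X)-d,[0,0],x_scale=.01).x*1e3
print("shift mm",r,"handle cam now",np.array([6.47,-77.16])+r)
h=((np.array([197,266])+.5)/8-.5+[300,90]);print("handle from top ellipse",k(tri([("side",h)],.185).x))
E
```

```text
0.8927180767059326 [ 1.85714286 -0.57142857] px
shift mm [-4.98266619 -1.76179969] handle cam now [  1.48733381 -78.92179969]
handle from top ellipse [  0.91212056 -74.59183334]
```

The handle now stands at about cam (1.5, -79), roughly 3 mm from p9 and within the 8 mm limit. The cup and dish were never approached. I'm handing in.

```bash
python3 -c "
from h import *
a=grab_frame('side').astype(int);b=cv2.imread('pics/e2full.png')[:,:,::-1].astype(int);s=cv2.imread('pics/side0.png')[:,:,::-1].astype(int)
print('still',abs(a-b)[90:165,300:380].mean(),'cup/dish diff',abs(a-s)[230:305,255:300].mean())
print(hand_in())"
```

```text
still 2.9356666666666666 cup/dish diff 5.47041975308642
the job is handed in; nothing more can be done
None
```

I traced the whole edge from the start corner to the end corner, let go of the handle, and handed the job in at about 21 s. `hand_in()` gave no verdict.

- **Trace:** I found the flange and flank by touch in the start corner, which corrected the camera fit by about 1 mm. The path was then run with a planned 3 mm spring deflection. Force readings along the way were about 1–3 N. Those are wrist readings and include hinge friction, so they support continuous contact but don't prove it at every point.
- **End corner:** before release, the averaged force was about -1.3 N in x and -1.2 N in y, so the ball was against both flank and flange.
- **After release:** the head sprang back about 5 mm, more than the 2.5 mm or so I expected. Matching the head between pictures puts the handle at about cam (1.5, -79), roughly 3 mm from p9. A cruder reading of the handle top gave (0.9, -74.6), about 6 mm off. The two disagree, but both are inside the 8 mm limit.
- **Stillness:** two pictures of the released head differed by about 2.9 grey levels. I took that as image noise and have no separate noise measurement.
- **Cup and dish:** the arm never went near them. Their image area differed from the first picture by 5.5 grey levels. That may be lighting or shadow from the moved arm, but I didn't look at it closely.

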